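# Pick the boxed kit from the back of the stock bay

## Task

On the packing bench, the small white carton with the red band is hemmed in at the back of the white stock bay by three tall things: the orange can, the blue-banded carton and the yellow-lidded jar. Clear all three to the green mat, standing upright there together, then fetch the small white carton and lay it the same way up, flat on the floor of the empty compartment of the grey order tray. Then put the three tall things back upright, each over the white dot on the plate of its own colour, where it stood, never letting one tip over.

Things in the scene. Friction and masses are not known exactly. Their poses are not given: they have to be found in the camera images.
- kit: small white carton with a red band round it along its x, 48 x 48 x 38 mm high, 0.14 kg, on the bay's floor near its back wall. Origin: centre of its underside, z up. Only 6 to 14 mm of space is left between it and each of its three tall neighbours and the back wall, so there is no room for a gripper round it until all three are gone
- can: orange spray can with a white label band, upright cylinder 52 mm in diameter and 108 mm high, with a white nozzle (34 mm in diameter, up to 120 mm, and a small grey button to 124 mm) on top; about 0.25 kg. Origin: centre of its underside, z up
- carton: tall kraft cardboard carton with a blue band and a blue strip across its top, 50 x 50 x 112 mm high, about 0.25 kg. Origin: centre of its underside, z up; its sides are along x and y
- jar: clear upright jar, 50 mm in diameter, dark screws inside, with a yellow lid 52 mm in diameter from 88 to 112 mm above its underside; about 0.25 kg. Origin: centre of its underside, z up
- bay: white stock bay, fixed to the bench: a floor 6 mm thick, 170 mm (x, from -95 to +75) by 184 mm (y, -92 to +92), open in front (-x, towards the robot) and at the sides, with one back wall 6 mm thick at x = +66 to +72 mm, 50 mm high above the bench. Origin: at bench height. In its frame the white carton stands at about x = +32, y = 0 mm, and the three plates' origins are at (-30, 0), (+32, +62) and (+32, -62) mm, which colour where changes
- plate_orange: orange colour plate lying flat on the bay's floor, 2 mm thick, 86 mm (x) by 54 mm (y), fixed to the bay; the place of the can, which starts on it. Origin: at its underside, at the point above which the middle of the object belongs, marked by a white dot 28 mm in diameter that the object hides. The plate reaches 59 mm to its -x (a coloured tongue that stays visible in front of the object), 27 mm to +x and 27 mm to each side. Its axes are parallel to the bay's
- plate_blue: blue colour plate lying flat on the bay's floor, 2 mm thick, 86 mm (x) by 54 mm (y), fixed to the bay; the place of the carton, which starts on it. Origin: at its underside, at the point above which the middle of the object belongs, marked by a white dot 28 mm in diameter that the object hides. The plate reaches 59 mm to its -x (a coloured tongue that stays visible in front of the object), 27 mm to +x and 27 mm to each side. Its axes are parallel to the bay's
- plate_yellow: yellow colour plate lying flat on the bay's floor, 2 mm thick, 86 mm (x) by 54 mm (y), fixed to the bay; the place of the jar, which starts on it. Origin: at its underside, at the point above which the middle of the object belongs, marked by a white dot 28 mm in diameter that the object hides. The plate reaches 59 mm to its -x (a coloured tongue that stays visible in front of the object), 27 mm to +x and 27 mm to each side. Its axes are parallel to the bay's
- mat: green mat lying flat on the bench, fixed, 200 mm (x) by 160 mm (y), 3 mm thick; the side area for the tall things. Origin: centre of its underside
- tray: grey order tray, fixed to the bench, walls 4 mm thick and 30 mm high above the bench, floor 4 mm thick. Origin: at bench height under the middle of its empty compartment, whose inside is 112 mm (x, -55 to +57) by 110 mm (y, -55 to +55). The other compartment, at its +x, is filled with a fixed kraft carton whose top is at 46 mm, from x = +68 to +134 mm

How it is judged:
On the way, in this order (a step that is already met when the one before it is completed fails the run):
1. the can, the tall carton and the jar all stand released on the green mat (their middles over it) (x of can in the frame of mat between -0.1 and 0.1 m and y of can in the frame of mat between -0.08 and 0.08 m and z of can in the frame of mat between -0.002 and 0.008 m and angle between each of can, carton, jar's own z axis and vertical below 0.12 rad and contact force between each of can, carton, jar and the fingers below 0.05 N and linear speed of each of can, carton, jar below 0.03 m/s and x of carton in the frame of mat between -0.1 and 0.1 m and y of carton in the frame of mat between -0.08 and 0.08 m and z of carton in the frame of mat between -0.002 and 0.008 m and x of jar in the frame of mat between -0.1 and 0.1 m and y of jar in the frame of mat between -0.08 and 0.08 m and z of jar in the frame of mat between -0.002 and 0.008 m), for 0.2 s.
2. the white carton lies released and flat on the floor of the tray's empty compartment (x of kit in the frame of tray between -0.034 and 0.036 m and y of kit in the frame of tray between -0.034 and 0.034 m and z of kit in the frame of tray between -0.002 and 0.009 m and angle between kit's own z axis and vertical below 0.12 rad and contact force between kit and the fingers below 0.05 N and linear speed of kit below 0.03 m/s), for 0.2 s.
At the end, for the whole second after the job is handed in: The can, the tall carton and the jar stand upright (within 7 degrees) on the plates of their own colour, each middle within 12 mm of its plate's origin; the white carton lies flat (within 7 degrees) and the same way up as before on the floor of the tray's empty compartment; all released and at rest (all of step 2 and horizontal distance between can and plate_orange below 0.012 m and z of can in the frame of plate_orange between -0.003 and 0.006 m and angle between each of can, carton, jar's own z axis and vertical below 0.12 rad and contact force between each of can, carton, jar and the fingers below 0.05 N and linear speed of each of can, carton, jar below 0.03 m/s and horizontal distance between carton and plate_blue below 0.012 m and z of carton in the frame of plate_blue between -0.003 and 0.006 m and horizontal distance between jar and plate_yellow below 0.012 m and z of jar in the frame of plate_yellow between -0.003 and 0.006 m); the robot touches nothing.
It fails at once if one of the tall things is tipped over (more than 35 degrees) (angle between any of can, carton, jar's own z axis and vertical above 0.61 rad).
It also fails if it takes over 141 s, if anything falls off the work surface, if the arm or the gripper's body presses on something with over 40 N, if the wrist force passes 120 N, or if a joint passes its speed limit or range.

## Robot

A 6-joint arm with a two-finger parallel gripper is mounted at the origin on the work surface. World frame = base frame: x ahead of the robot, y to its left, z up, the work surface at z = 0. Lengths are in m, angles in rad, forces in N, time in s.
With the tool pointing down it reaches from about 0.225 to 0.725 m from the base axis. Payload 3.1 kg.
Tool frame: the origin (TCP) lies at the very end of the fingers, on their centre line; the grasp point (between the pads) lies 19 mm behind it (r.tcp_to_grasp is the distance from the TCP to the grasp point, in m); z points along the fingers, y is the line along which they close (so a half turn about z gives the same grasp; the last joint's range is limited). The gripper opens to 85 mm and grips with 20 to 120 N. Pads are 22 mm wide; open, the fingers measure 114 mm over their backs; the gripper's body (76 mm by 85 mm) begins 54 mm behind the grasp point. The pads swing forward as they close: fully open they stand 13 mm farther back than shut.
Start: joints at [1.188, 0.048, 0.099, 1.622, 0, 1.443], TCP at [0.132, 0.508, 0.231] pointing down, gripper open.
Joint ranges: [-2.91, 2.91], [-0.99, 1.94], [-1.21, 1.42], [-2.12, 2.29], [-1.49, 1.47], [-3.14, 3.14]. Speed limits (rad/s): [2.79, 2.79, 3.14, 3.14, 3.14, 3.14].

## Interface

Orientations are given as a unit quaternion [w, x, y, z].
In Python, from bench import r gives the robot as it stands. The module is installed in compiled form; this text tells all that it offers.
- The arm moves only by the tool drive_tool, never from a script. Its argument "targets" is one flat list of numbers, 7 for each row, row after row: the opening, from 0 (shut) to 1 (fully open), then the shift along the tool's x, y, z in units of 0.025 m (1.0 is 0.025 m), then the turn, a rotation vector about the tool's x, y, z in units of 0.08 rad (1.0 is 0.08 rad). A call has 1 to 12 rows; each row shifts and turns the commanded pose from where the row before left it, along the tool's axes as they then stand; what a row does not reach is not made up. A row lasts 1/12 s, in which the tool goes at most 41.7 mm and 7.16 degrees, less where a joint would pass 70% of its speed; a pose out of reach is approached as far as the arm can. A call with a number of a shift or a turn outside -1 to 1 is refused whole. A call with a gripper value outside its range is refused whole. The fingers move at their own pace and stop on an object; "newtons" is the grip in N (left out, the last holds). Time passes only in rows, so rows that do not move let the fingers close. It gives the time, the measured TCP pose, the force, the opening and the grip force at its end, in the units of the state.
- r.read_state(): the state, without advancing time (a new reading comes with each control period).
- r.read_camera(name): name is "scene" or "top" or "wrist"; returns the picture (384x512x3 uint8, red, green, blue); there is no depth.
- r.calibration(name): a dict with "mtx" (3x3 intrinsics, pixels), "xyz" and "orientation" of the camera in the world. Camera axes: x right, y down, z forward; pixel columns grow to the right and rows downward; lengths in m; the calibration is good to about 2 mm. The wrist camera is an equidistant fisheye: a pixel r from the principal point sees the ray r / f radians off the axis. A picture is of the moment at which its call begins: read the wrist's pose just before it. calibration takes no time and is no camera call; for the wrist camera it gives the pose at the moment of the call.
- r.close_job(): hands the job in; it is judged then, once.
The state is a dict: "time_s": time; "q": joint angles; "qvel": joint speeds; "joint_torque": joint torques, N m; "ee_pos": TCP position; "tcp_rot": TCP orientation; "force": force on the tool from outside, world axes, zero at the start; "torque": the same for the moment, N m; "finger_gap": finger opening in m; "grasp_force": force on a finger pad.
Only numpy, scipy, OpenCV 4.12 (cv2) and the standard library are available. Lean on these libraries where they do the work, as an engineer would, in place of code of your own. Each camera call takes 0.05 s, during which the arm holds its last target. There are 200 camera calls.

## Working session

There is one attempt and no reset: what is moved stays moved. The work goes in short steps, Python scripts to look and compute and a tool call to move; the robot and the scene stay as the last step left them, time stands still between calls to the robot, and variables do not carry over. Pictures are saved under pics/ and viewed, at most 14 in all, crops included, and the job is handed in when it is done.

Besides the shell and the picture viewer there is one more tool, called after ">>>" as name(argument=value, ...), one argument or row to a line, values as JSON. drive_tool: Moves the arm, as the interface text tells. Shifts and turns lie within -1 to 1; 1 stands for 0.025 m of shift or 0.08 rad of turn. Its arguments: {"type":"object","properties":{"targets":{"type":"array"},"newtons":{"type":"number"}},"required":["targets"]}

```bash
mkdir -p pics
python3 - <<'E'
from bench import r
import cv2,numpy as np
for n in("scene","top"):
    im=r.read_camera(n); cv2.imwrite(f"pics/{n}0.png",im[:,:,::-1]); c=r.calibration(n); print(n,np.round(c["mtx"],1).tolist(),c["xyz"],c["orientation"])
s=r.read_state(); print(s); print(r.tcp_to_grasp); print(r.calibration("wrist"))
E
```

```text
scene [[352.1, 0.0, 252.4], [0.0, 352.1, 192.4], [0.0, 0.0, 1.0]] [ 0.92267136 -0.32309443  0.58937326] [-0.33450599  0.84660816  0.38405156 -0.15448226]
top [[412.8, 0.0, 265.9], [0.0, 412.8, 195.2], [0.0, 0.0, 1.0]] [0.45102611 0.0020836  1.13978199] [-0.03717005  0.71602157 -0.69630593  0.03300846]
{'time_s': 0.1, 'q': array([ 1.18818787e+00,  4.86730537e-02,  9.77480482e-02,  1.62200467e+00,
       -1.74139358e-05,  1.44303627e+00]), 'qvel': array([ 5.36788526e-04, -1.49609825e-03,  2.78409424e-03, -3.75549707e-04,
        5.15544867e-04,  4.90266464e-05]), 'joint_torque': array([ 3.62290542e-03, -3.39851797e+01,  3.20935392e+01,  1.57245831e-02,
       -8.00415273e-05,  4.11657993e-06]), 'ee_pos': array([0.13213991, 0.50752424, 0.23023287]), 'tcp_rot': array([-2.60828571e-04,  1.27079566e-01,  9.91891953e-01, -1.03432866e-03]), 'force': array([ 0.00576555, -0.15109262,  0.904539  ]), 'torque': array([-0.00116599, -0.05846893, -0.0133831 ]), 'grasp_force': 0.0, 'finger_gap': 0.08559652734673236}
0.0187
{'mtx': array([[297.31863964,   0.        , 252.99096608],
       [  0.        , 297.31863964, 188.19732684],
       [  0.        ,   0.        ,   1.        ]]), 'xyz': array([0.0591695 , 0.52896396, 0.37377593]), 'orientation': array([0.11974918, 0.78198658, 0.60487197, 0.09103305])}
```

View pics/scene0.png

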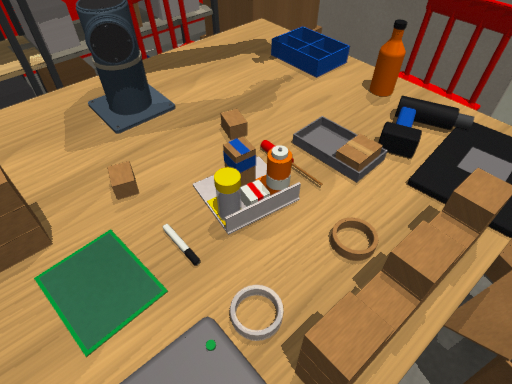

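View pics/top0.png

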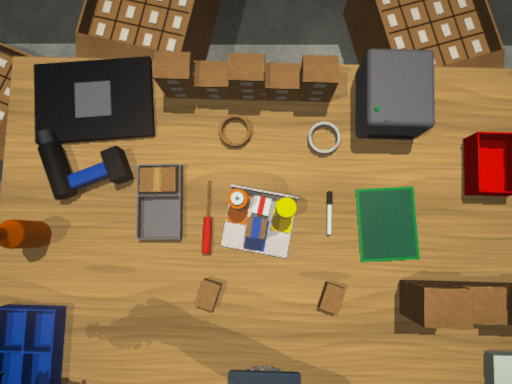

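```bash
cat > h.py <<'E'
from bench import r
import cv2,numpy as np
from scipy.spatial.transform import Rotation as R
def rot(q): return R.from_quat([q[1],q[2],q[3],q[0]])
def ray(n,uv,c=None):
    c=c or r.calibration(n); K=c["mtx"]; uv=np.atleast_2d(uv).astype(float)
    d=np.c_[(uv[:,0]-K[0,2])/K[0,0],(uv[:,1]-K[1,2])/K[1,1],np.ones(len(uv))]
    if n=="wrist":
        th=np.hypot(d[:,0],d[:,1]); k=np.sin(th)/np.maximum(th,1e-9)
        d=np.c_[d[:,0]*k,d[:,1]*k,np.cos(th)]
    return np.array(c["xyz"]),rot(c["orientation"]).apply(d)
def cast(n,uv,z,c=None):
    o,d=ray(n,uv,c); return o+d*((z-o[2])/d[:,2])[:,None]
def proj(n,P,c=None):
    c=c or r.calibration(n); K=c["mtx"]; p=rot(c["orientation"]).inv().apply(np.atleast_2d(P)-c["xyz"])
    if n=="wrist":
        rr=np.hypot(p[:,0],p[:,1]); th=np.arctan2(rr,p[:,2]); k=th/np.maximum(rr,1e-9)
        return np.c_[p[:,0]*k*K[0,0]+K[0,2],p[:,1]*k*K[1,1]+K[1,2]]
    return np.c_[p[:,0]/p[:,2]*K[0,0]+K[0,2],p[:,1]/p[:,2]*K[1,1]+K[1,2]]
def blobs(im,lo,hi,roi=None,amin=30):
    h=cv2.cvtColor(im,cv2.COLOR_RGB2HSV); m=cv2.inRange(h,np.array(lo),np.array(hi))
    if roi: z=np.zeros_like(m); x0,y0,x1,y1=roi; z[y0:y1,x0:x1]=m[y0:y1,x0:x1]; m=z
    cs,_=cv2.findContours(m,cv2.RETR_EXTERNAL,cv2.CHAIN_APPROX_NONE)
    return sorted([c for c in cs if cv2.contourArea(c)>=amin],key=cv2.contourArea,reverse=True)
E
python3 - <<'E'
from h import *
im=cv2.imread("pics/top0.png")[:,:,::-1].copy()
roi=(215,175,305,265)
def rep(nm,lo,hi,z,roi,k=1,a=15):
    for c in blobs(im,lo,hi,roi,a)[:k]:
        q=cv2.minAreaRect(c); b=cv2.boxPoints(q)
        W=cast("top",b,z); print(nm,cv2.contourArea(c),np.round(q[0],1),'c',np.round(cast("top",q[0],z)[0,:2],4),'corners',np.round(W[:,:2],3).tolist())
rep("mat",(50,80,40),(85,255,255),.003,(340,170,430,275))
rep("bay",(0,0,130),(180,60,255),.006,roi,2)
rep("lid",(22,150,120),(34,255,255),.120,roi,3)
rep("or",(3,150,100),(17,255,255),.11,roi,3)
rep("blue",(105,100,40),(130,255,255),.12,roi,3)
rep("red",(0,150,90),(2,255,255),.044,roi,3); rep("red2",(170,150,90),(180,255,255),.044,roi,3)
rep("tray",(90,0,30),(150,80,130),.03,(130,155,190,250),2)
cv2.imwrite("pics/crop.png",cv2.resize(im[155:265,130:310,::-1],None,fx=4.4,fy=4.4,interpolation=cv2.INTER_CUBIC))
E
```

```text
mat 4080.5 [387.  223.7] c [ 0.4948 -0.3241] corners [[0.588, -0.236], [0.604, -0.397], [0.403, -0.41], [0.387, -0.252]]
bay 1278.5 [258.3 223.9] c [0.4842 0.0288] corners [[0.423, 0.132], [0.576, 0.109], [0.546, -0.075], [0.394, -0.05]]
bay 150.5 [253.3 205.5] c [0.5344 0.0441] corners [[0.506, 0.061], [0.568, 0.051], [0.563, 0.027], [0.501, 0.037]]
lid 498.0 [284.4 214. ] c [ 0.507  -0.0376] corners [[0.469, -0.005], [0.554, -0.018], [0.545, -0.071], [0.461, -0.057]]
or 563.5 [236.7 205.1] c [0.5264 0.0819] corners [[0.489, 0.117], [0.574, 0.103], [0.564, 0.046], [0.479, 0.061]]
or 50.5 [261.  205.5] c [0.5272 0.021 ] corners [[0.506, 0.03], [0.55, 0.022], [0.548, 0.012], [0.504, 0.02]]
blue 194.5 [255.2 234.5] c [0.4546 0.033 ] corners [[0.49, 0.06], [0.498, 0.023], [0.419, 0.006], [0.411, 0.043]]
```

View pics/crop.png

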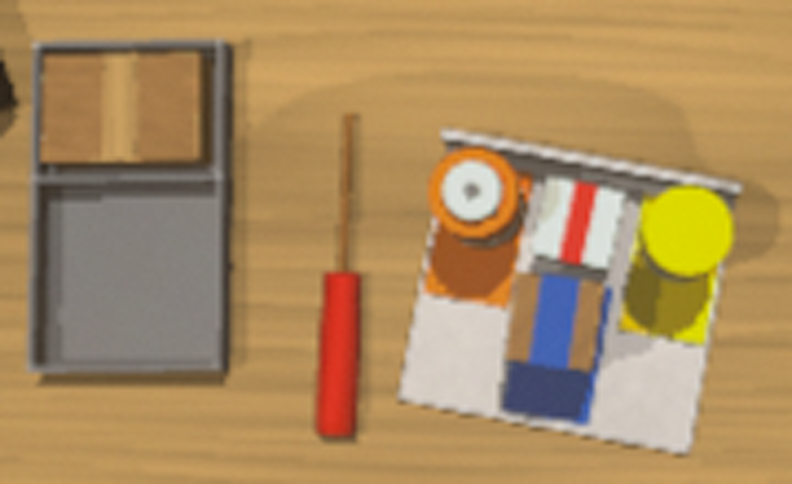

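Run:
```python
from h import *
def P(p,z): return cast("top",np.atleast_2d(p)/4.4+[130,155]-0.4,z)[:,:2]
f=P([[400,402],[688,453]],.006); b=P([[443,132],[740,188]],.05)
print("front",f,"back",b)
A=np.array([[-95,92],[-95,-92],[72,92],[72,-92]])/1000.; B=np.r_[f,b]
Ac=A-A.mean(0);Bc=B-B.mean(0); a=np.arctan2((Ac[:,0]*Bc[:,1]-Ac[:,1]*Bc[:,0]).sum(),(Ac*Bc).sum())
M=np.array([[np.cos(a),-np.sin(a)],[np.sin(a),np.cos(a)]]); t=B.mean(0)-M@A.mean(0)
print("bay",t,np.degrees(a),"res mm",(1000*(B-(A@M.T+t))).round(1).tolist())
for n,p,q,z in(("can",(32,62),(471,190),.128),("carton",(-30,0),(557,322),.12),("jar",(32,-62),(687,230),.12),("kit",(32,0),(580,223),.044)):
    print(n,"from bay",(M@np.array(p)/1000+t).round(4),"from top",P([q],z)[0].round(4))
print("tray",P([[30,370],[225,370],[37,181],[222,181]],.03).round(4))
```

```text
front [[ 0.4212252   0.13010947]
 [ 0.39499208 -0.04907126]] back [[ 0.58510052  0.10546262]
 [ 0.55606749 -0.07470908]]
bay [0.50071195 0.0261951 ] -8.76724142446966 res mm [[0.4, -1.5], [2.2, 1.2], [-0.8, -0.7], [-1.8, 1.0]]
can from bay [0.5418 0.0826] from top [0.5433 0.0812]
carton from bay [0.4711 0.0308] from top [0.4711 0.0311]
jar from bay [ 0.5229 -0.04  ] from top [ 0.5248 -0.0405]
kit from bay [0.5323 0.0213] from top [0.5327 0.0211]
tray [[0.4348 0.3533]
 [0.4382 0.2346]
 [0.5503 0.3559]
 [0.5535 0.2421]]
```

>>> drive_tool(
  targets=[1,0,0,0,0,0,-0.65,1,0,0,0,0,0,-0.65,1,-0.9,-0.9,0,0,0,0,1,-0.9,-0.9,0,0,0,0,1,-0.9,-0.9,0,0,0,0,1,-0.9,-0.9,0,0,0,0,1,-0.9,-0.9,0,0,0,0,1,-0.9,-0.9,0,0,0,0,1,-0.9,-0.9,0,0,0,0,1,-0.9,-0.9,0,0,0,0,1,-0.9,-0.9,0,0,0,0,1,-0.9,-0.9,0,0,0,0],
  newtons=40,
)

```text
time_s: 1.1
ee_pos: [0.3213, 0.2503, 0.2309]
tcp_rot: [-0.0, 0.075, 0.997, -0.0]
force: [0.2, 1.1, 0.4]
finger_gap: 0.085
grasp_force: 0.0
```

```bash
cat > go.py <<'E'
# go.py x y z : units along tool axes from measured pose to goal with bay yaw
import sys
from h import *
s=r.read_state(); T=rot(s["tcp_rot"]); g=np.array(list(map(float,sys.argv[1:4])))
a=np.radians(-8.8); ex=np.array([np.cos(a),np.sin(a),0]); ey=np.array([-np.sin(a),np.cos(a),0])
G=R.from_matrix(np.c_[-ex,ey,[0,0,-1]])
print("t",round(s["time_s"],2),"pos",s["ee_pos"].round(4),"shift",(T.inv().apply(g-s["ee_pos"])/.025).round(2),"turn",((T.inv()*G).as_rotvec()/.08).round(2),"gap",round(s["finger_gap"],4),"F",s["grasp_force"],s["force"].round(1),"q",s["q"].round(2))
E
python3 go.py .471 .031 .2
```

```text
t 1.1 pos [0.3213 0.2503 0.2309] shift [-7.24 -7.78  1.23] turn [-0.   -0.01  0.04] gap 0.085 F 0.0 [0.2 1.1 0.4] q [ 0.5  -0.26 -0.18  1.65  0.    0.65]
```

>>> drive_tool(
  targets=[1,-0.9,-0.97,0,0,0,0,1,-0.9,-0.97,0,0,0,0,1,-0.9,-0.97,0,0,0,0,1,-0.9,-0.97,0,0,0,0,1,-0.9,-0.97,0,0,0,0,1,-0.9,-0.97,0.3,0,0,0,1,-0.9,-0.97,0.3,0,0,0,1,-0.9,-0.97,0.6,0,0,0,1,0,0,0,0,0,0],
)

```text
time_s: 1.85
ee_pos: [0.4707, 0.0286, 0.1974]
tcp_rot: [-0.002, 0.078, 0.997, -0.001]
force: [-0.5, -0.3, -0.7]
finger_gap: 0.0857
grasp_force: 0.0
```

```bash
python3 - <<'E'
from h import *
c=r.calibration("wrist"); im=r.read_camera("wrist"); cv2.imwrite("pics/w1.png",im[:,:,::-1])
print(c["xyz"],c["orientation"])
b=np.array([.5012,.0262]);a=np.radians(-8.8);M=np.array([[np.cos(a),-np.sin(a)],[np.sin(a),np.cos(a)]])
for n,p,z in(("can",(32,62),.128),("carton",(-30,0),.12),("jar",(32,-62),.12),("kit",(32,0),.044),("fl",(-95,92),.006),("fr",(-95,-92),.006)):
    P=M@np.array(p)/1000+b; print(n,proj("wrist",[[*P,z]],c).round(0))
E
python3 go.py .471 .031 .2
```

```text
[0.39671183 0.04273742 0.34119953] [0.11408927 0.75151034 0.64273351 0.09544356]
can [[326. 268.]]
carton [[254. 198.]]
jar [[184. 264.]]
kit [[254. 228.]]
fl [[334. 111.]]
fr [[173. 111.]]
t 1.9 pos [0.4693 0.0308 0.1985] shift [-0.06  0.02 -0.06] turn [-0.01 -0.06 -0.02] gap 0.0851 F 0.0 [-0.5  0.6 -0.4] q [-0.08 -0.09 -0.11  1.56 -0.    0.08]
```

View pics/w1.png

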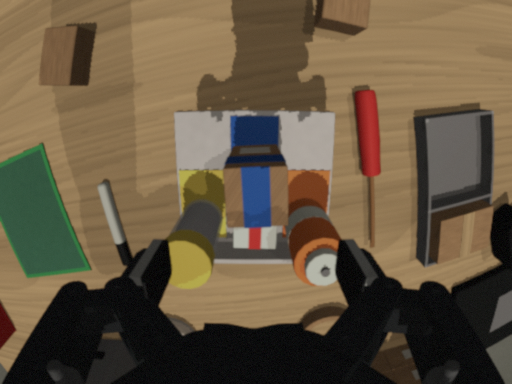

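>>> drive_tool(
  targets=[1,0,0,0.9,0,0,0,1,0,0,0.9,0,0,0,1,0,0,0.9,0,0,0,1,0,0,0.9,0,0,0,1,0,0,0.9,0,0,0,1,0,0,0.65,0,0,0,1,0,0,0,0,0,0,0,0,0,0,0,0,0,0,0,0,0,0,0,0,0,0,0,0,0,0,0,0,0,0,0,0,0,0,0,0,0,0,0,0,0],
)

```text
time_s: 2.9
ee_pos: [0.4713, 0.0328, 0.0747]
tcp_rot: [0.002, 0.075, 0.997, -0.0]
force: [-0.6, -0.6, 5.4]
finger_gap: 0.0501
grasp_force: 42.9
```

```bash
python3 go.py .435 -.330 .125
```

```text
t 2.9 pos [0.4713 0.0328 0.0747] shift [ -0.75 -14.57  -2.01] turn [0.   0.05 0.03] gap 0.0501 F 42.8562020114623 [-0.6 -0.6  5.4] q [-0.07 -0.07 -0.33  1.31 -0.    0.08]
```

>>> drive_tool(
  targets=[0,0,0,-0.5,0,0,0,0,0,0,-0.9,0,0,0,0,0,0,-0.9,0,0,0,0,0,-0.5,0,0,0,0,0,-0.1,-0.9,0,0,0,0,0,-0.1,-0.9,0,0,0,0,0,-0.1,-0.9,0,0,0,0,0,-0.1,-0.9,0,0,0,0,0,-0.1,-0.9,0,0,0,0,0,-0.1,-0.9,0,0,0,0,0,-0.1,-0.9,0,0,0,0,0,0,-0.9,0,0,0,0],
)

```text
time_s: 3.9
ee_pos: [0.4582, -0.161, 0.1299]
tcp_rot: [0.0, 0.075, 0.997, 0.0]
force: [0.3, 0.3, -1.6]
finger_gap: 0.05
grasp_force: 42.4
```

```bash
python3 go.py .435 -.330 .074
```

```text
t 3.9 pos [ 0.4582 -0.161   0.1299] shift [-0.1  -6.82  2.23] turn [0.01 0.   0.03] gap 0.05 F 42.3796468146611 [ 0.3  0.3 -1.6] q [-0.48 -0.05 -0.2   1.42  0.   -0.33]
```

>>> drive_tool(
  targets=[0,0,-0.9,0,0,0,0,0,0,-0.9,0,0,0,0,0,0,-0.9,0,0,0,0,0,0,-0.9,0,0,0,0,0,0,-0.9,0,0,0,0,0,0,-0.9,0,0,0,0,0,0,-0.9,0,0,0,0,0,0,-0.5,0.5,0,0,0,0,0,0,0.8,0,0,0,0,0,0,0.7,0,0,0,0,0,0,0,0,0,0,0,0,0,0,0,0,0],
)

```text
time_s: 4.9
ee_pos: [0.4313, -0.3264, 0.0777]
tcp_rot: [-0.002, 0.075, 0.997, 0.002]
force: [0.9, 0.7, -1.6]
finger_gap: 0.05
grasp_force: 42.4
```

```bash
python3 go.py .435 -.330 .07
```

```text
t 4.9 pos [ 0.4313 -0.3264  0.0777] shift [-0.17 -0.12  0.31] turn [ 0.04 -0.05  0.04] gap 0.05 F 42.427793336100876 [ 0.9  0.7 -1.6] q [-0.77  0.12 -0.13  1.33  0.   -0.62]
```

>>> drive_tool(
  targets=[0,0,0,0.1,0,0,0,0,0,0,0.1,0,0,0,0,0,0,0.06,0,0,0,0,0,0,0,0,0,0,0,0,0,0,0,0,0],
)

```text
time_s: 5.32
ee_pos: [0.433, -0.3282, 0.0742]
tcp_rot: [0.0, 0.075, 0.997, -0.0]
force: [0.2, -0.0, -0.5]
finger_gap: 0.0501
grasp_force: 42.4
```

>>> drive_tool(
  targets=[0,0,0,0.06,0,0,0,0,0,0,0.06,0,0,0,0,0,0,0,0,0,0],
)

```text
time_s: 5.57
ee_pos: [0.4325, -0.3279, 0.0703]
tcp_rot: [-0.0, 0.075, 0.997, 0.0]
force: [-0.1, 0.8, -2.6]
finger_gap: 0.0499
grasp_force: 42.4
```

>>> drive_tool(
  targets=[0,0,0,0.06,0,0,0,0,0,0,0.06,0,0,0,0,0,0,0,0,0,0],
)

```text
time_s: 5.82
ee_pos: [0.4332, -0.3286, 0.0696]
tcp_rot: [0.001, 0.075, 0.997, -0.001]
force: [-1.5, 0.5, 5.6]
finger_gap: 0.05
grasp_force: 40.2
```

>>> drive_tool(
  targets=[1,0,0,0,0,0,0,1,0,0,0,0,0,0,1,0,0,0,0,0,0,1,0,0,0,0,0,0,1,0,0,-0.6,0,0,0,1,0,0,-0.9,0,0,0,1,0,0,-0.9,0,0,0,1,0,0,-0.9,0,0,0,1,0,0,-0.7,0,0,0],
)

```text
time_s: 6.57
ee_pos: [0.4329, -0.3283, 0.1693]
tcp_rot: [0.001, 0.075, 0.997, -0.0]
force: [-0.3, -0.7, 0.0]
finger_gap: 0.0855
grasp_force: 0.0
```

```bash
python3 go.py .524 -.040 .16
```

```text
t 6.57 pos [ 0.4329 -0.3283  0.1693] shift [-1.87 11.95  0.36] turn [-0.01  0.01  0.04] gap 0.0855 F 0.0 [-0.3 -0.7  0. ] q [-0.77  0.09  0.02  1.5  -0.   -0.62]
```

>>> drive_tool(
  targets=[1,-0.16,1,0,0,0,0,1,-0.16,1,0,0,0,0,1,-0.16,1,0,0,0,0,1,-0.16,1,0,0,0,0,1,-0.16,1,0,0,0,0,1,-0.16,1,0,0,0,0,1,-0.16,1,0,0,0,0,1,-0.16,1,0,0,0,0,1,-0.15,1,0,0,0,0,1,-0.15,1,0,0,0,0,1,-0.15,1,0,0,0,0,1,-0.15,0.95,0,0,0,0],
)

```text
time_s: 7.57
ee_pos: [0.5242, -0.0384, 0.1673]
tcp_rot: [-0.0, 0.075, 0.997, 0.0]
force: [0.6, -0.1, -0.2]
finger_gap: 0.0854
grasp_force: 0.0
```

>>> drive_tool(
  targets=[1,0,0,0.5,0,0,0,1,0,0,0.9,0,0,0,1,0,0,0.9,0,0,0,1,0,0,0.9,0,0,0,1,0,0,0.7,0,0,0,1,0,0,0,0,0,0],
)

```text
time_s: 8.07
ee_pos: [0.5199, -0.0394, 0.0646]
tcp_rot: [-0.005, 0.075, 0.997, 0.0]
force: [-1.4, -0.0, -1.0]
finger_gap: 0.0851
grasp_force: 0.0
```

```bash
python3 go.py .524 -.040 .069
```

```text
t 8.07 pos [ 0.5199 -0.0394  0.0646] shift [-0.16  0.   -0.18] turn [ 0.   -0.12  0.03] gap 0.0851 F 0.0 [-1.4 -0.  -1. ] q [-0.2   0.08 -0.2   1.3  -0.   -0.05]
```

>>> drive_tool(
  targets=[0,0,0,0,0,0,0,0,0,0,0,0,0,0,0,0,0,0,0,0,0,0,0,0,0,0,0,0,0,0,0,0,0,0,0,0,0,0,0,0,0,0],
)

```text
time_s: 8.57
ee_pos: [0.5254, -0.0405, 0.0721]
tcp_rot: [0.002, 0.075, 0.997, -0.001]
force: [-0.4, -2.3, 5.1]
finger_gap: 0.0511
grasp_force: 41.8
```

```bash
python3 go.py .565 -.330 .13
```

```text
t 8.57 pos [ 0.5254 -0.0405  0.0721] shift [ -3.32 -11.21  -2.29] turn [-0.01  0.05  0.03] gap 0.0511 F 41.787362792529166 [-0.4 -2.3  5.1] q [-0.2   0.07 -0.19  1.3  -0.   -0.05]
```

>>> drive_tool(
  targets=[0,0,0,-0.4,0,0,0,0,0,0,-0.8,0,0,0,0,0,0,-0.8,0,0,0,0,0,0,-0.4,0,0,0,0,-0.5,-0.9,0,0,0,0,0,-0.5,-0.9,0,0,0,0,0,-0.5,-0.9,0,0,0,0,0,-0.5,-0.9,0,0,0,0,0,-0.5,-0.9,0,0,0,0,0,-0.5,-0.9,0,0,0,0,0,-0.3,-0.9,0,0,0,0,0,0,-0.9,0,0,0,0],
)

```text
time_s: 9.57
ee_pos: [0.5793, -0.2309, 0.1288]
tcp_rot: [-0.0, 0.075, 0.997, 0.001]
force: [-0.1, -0.3, -2.8]
finger_gap: 0.051
grasp_force: 42.4
```

>>> drive_tool(
  targets=[0,0,-0.9,0,0,0,0,0,0,-0.9,0,0,0,0,0,0,-0.9,0,0,0,0,0,0,-0.9,0,0,0,0,0,0,-0.4,0.6,0,0,0,0,0,0,0.7,0,0,0,0,0,0,0.7,0,0,0,0,0,0,0.3,0,0,0,0,0,0,0,0,0,0,0,0,0,0,0,0,0],
)

```text
time_s: 10.4
ee_pos: [0.563, -0.3282, 0.0717]
tcp_rot: [-0.001, 0.075, 0.997, 0.001]
force: [0.3, -0.6, -2.4]
finger_gap: 0.0512
grasp_force: 42.6
```

```bash
python3 go.py .565 -.330 .067
```

```text
t 10.4 pos [ 0.563  -0.3282  0.0717] shift [-0.09 -0.06  0.19] turn [ 0.02 -0.02  0.04] gap 0.0512 F 42.579404935240746 [ 0.3 -0.6 -2.4] q [-0.63  0.4   0.19  1.37  0.   -0.48]
```

>>> drive_tool(
  targets=[0,0,0,0.07,0,0,0,0,0,0,0.07,0,0,0,0,0,0,0.06,0,0,0,0,0,0,0,0,0,0,0,0,0,0,0,0,0],
)

```text
time_s: 10.82
ee_pos: [0.5637, -0.329, 0.068]
tcp_rot: [0.0, 0.075, 0.997, -0.0]
force: [-0.4, 0.6, -3.0]
finger_gap: 0.0512
grasp_force: 42.6
```

>>> drive_tool(
  targets=[0,0,0,0.06,0,0,0,0,0,0,0.05,0,0,0,0,0,0,0,0,0,0],
)

```text
time_s: 11.07
ee_pos: [0.5645, -0.3294, 0.0672]
tcp_rot: [0.002, 0.075, 0.997, -0.001]
force: [-1.4, 0.9, 4.8]
finger_gap: 0.0511
grasp_force: 42.6
```

>>> drive_tool(
  targets=[1,0,0,0,0,0,0,1,0,0,0,0,0,0,1,0,0,0,0,0,0,1,0,0,0,0,0,0,1,0,0,-0.6,0,0,0,1,0,0,-0.9,0,0,0,1,0,0,-0.9,0,0,0,1,0,0,-0.9,0,0,0,1,0,0,-0.7,0,0,0],
)

```text
time_s: 11.82
ee_pos: [0.5638, -0.3293, 0.1666]
tcp_rot: [0.001, 0.075, 0.997, -0.0]
force: [-0.7, -0.7, 0.4]
finger_gap: 0.0854
grasp_force: 0.0
```

```bash
python3 go.py .5425 .082 .17
```

```text
t 11.82 pos [ 0.5638 -0.3293  0.1666] shift [ 3.31 16.14 -0.15] turn [-0.01  0.02  0.03] gap 0.0854 F 0.0 [-0.7 -0.7  0.4] q [-0.63  0.38  0.36  1.55 -0.   -0.48]
```

>>> drive_tool(
  targets=[1,0.2,0.95,0,0,0,0,1,0.2,0.95,0,0,0,0,1,0.2,0.95,0,0,0,0,1,0.2,0.95,0,0,0,0,1,0.2,0.95,0,0,0,0,1,0.2,0.95,0,0,0,0,1,0.2,0.95,0,0,0,0,1,0.2,0.95,0,0,0,0,1,0.2,0.95,0,0,0,0,1,0.2,0.95,0,0,0,0,1,0.2,0.95,0,0,0,0,1,0.2,0.95,0,0,0,0],
)

```text
time_s: 12.82
ee_pos: [0.5467, -0.0371, 0.1646]
tcp_rot: [-0.0, 0.075, 0.997, -0.0]
force: [0.4, -0.2, 0.3]
finger_gap: 0.0854
grasp_force: 0.0
```

>>> drive_tool(
  targets=[1,0.2,0.95,0,0,0,0,1,0.2,0.95,0,0,0,0,1,0.2,0.95,0,0,0,0,1,0.2,0.95,0,0,0,0,1,0.11,0.94,0,0,0,0,1,0,0,0,0,0,0,1,0,0,0,0,0,0],
)

```text
time_s: 13.4
ee_pos: [0.5421, 0.0833, 0.1646]
tcp_rot: [-0.0, 0.074, 0.997, -0.0]
force: [1.1, -0.4, -0.0]
finger_gap: 0.0854
grasp_force: 0.0
```

```bash
python3 go.py .5425 .082 .07
```

```text
t 13.4 pos [0.5421 0.0833 0.1646] shift [-0.02 -0.05  3.78] turn [-0.01 -0.    0.07] gap 0.0854 F 0.0 [ 1.1 -0.4 -0. ] q [ 0.03  0.1   0.03  1.49 -0.    0.18]
```

>>> drive_tool(
  targets=[1,0,0,0.5,0,0,0,1,0,0,0.9,0,0,0,1,0,0,0.9,0,0,0,1,0,0,0.9,0,0,0,1,0,0,0.5,0,0,0,1,0,0,0,0,0,0,0,0,0,0,0,0,0,0,0,0,0,0,0,0,0,0,0,0,0,0,0,0,0,0,0,0,0,0,0,0,0,0,0,0,0,0,0,0,0,0,0,0],
)

```text
time_s: 14.4
ee_pos: [0.5438, 0.0817, 0.0744]
tcp_rot: [0.002, 0.076, 0.997, -0.001]
force: [0.4, -3.4, 5.8]
finger_gap: 0.0515
grasp_force: 42.0
```

```bash
python3 go.py .498 -.285 .2
```

```text
t 14.4 pos [0.5438 0.0817 0.0744] shift [ -0.42 -14.78  -5.01] turn [-0.01  0.05  0.03] gap 0.0515 F 42.00092375278473 [ 0.4 -3.4  5.8] q [ 0.03  0.13 -0.12  1.31 -0.    0.18]
```

>>> drive_tool(
  targets=[0,0,0,-0.4,0,0,0,0,0,0,-0.8,0,0,0,0,0,0,-0.9,0,0,0,0,0,-0.9,-0.9,0,0,0,0,0,-0.9,-0.9,0,0,0,0,0,-0.9,-0.6,0,0,0,0,0,-0.9,-0.5,0,0,0,0,0,-0.9,0,0,0,0,0,-0.1,-0.9,0,0,0,0,0,-0.1,-0.9,0,0,0,0,0,-0.1,-0.9,0,0,0,0,0,-0.1,-0.9,0,0,0,0],
)

```text
time_s: 15.4
ee_pos: [0.5211, -0.1194, 0.1965]
tcp_rot: [-0.001, 0.075, 0.997, 0.001]
force: [0.2, -0.4, -3.8]
finger_gap: 0.0514
grasp_force: 42.3
```

>>> drive_tool(
  targets=[0,0,-0.9,0,0,0,0,0,0,-0.9,0,0,0,0,0,0,-0.9,0,0,0,0,0,0,-0.9,0,0,0,0,0,0,-0.9,0,0,0,0,0,0,-0.9,0,0,0,0,0,0,-0.9,0,0,0,0,0,0,-0.4,0,0,0,0,0,0,0,0,0,0,0,0,0,0,0,0,0,0],
)

```text
time_s: 16.23
ee_pos: [0.4964, -0.2841, 0.1966]
tcp_rot: [-0.0, 0.076, 0.997, 0.001]
force: [-0.1, 0.7, -3.2]
finger_gap: 0.0511
grasp_force: 42.3
```

```bash
python3 go.py .498 -.285 .07
```

```text
t 16.23 pos [ 0.4964 -0.2841  0.1966] shift [-0.07 -0.04  5.06] turn [ 0.03 -0.01  0.03] gap 0.0511 F 42.330477833747864 [-0.1  0.7 -3.2] q [-0.64  0.17  0.16  1.57  0.   -0.49]
```

>>> drive_tool(
  targets=[0,-0.05,0,0.5,0,0,0,0,0,0,0.9,0,0,0,0,0,0,0.9,0,0,0,0,0,0,0.9,0,0,0,0,0,0,0.9,0,0,0,0,0,0,0.5,0,0,0,0,0,0,0.25,0,0,0,0,0,0,0.1,0,0,0,0,0,0,0,0,0,0,0,0,0,0,0,0,0],
)

```text
time_s: 17.07
ee_pos: [0.4988, -0.2855, 0.075]
tcp_rot: [0.001, 0.075, 0.997, -0.001]
force: [-0.1, 0.5, -2.9]
finger_gap: 0.0514
grasp_force: 42.4
```

>>> drive_tool(
  targets=[0,0,0,0.06,0,0,0,0,0,0,0.06,0,0,0,0,0,0,0,0,0,0],
)

```text
time_s: 17.32
ee_pos: [0.4982, -0.2855, 0.0713]
tcp_rot: [0.001, 0.075, 0.997, -0.0]
force: [0.3, -0.7, -3.5]
finger_gap: 0.0513
grasp_force: 42.4
```

>>> drive_tool(
  targets=[0,0,0,0.06,0,0,0,0,0,0,0.06,0,0,0,0,0,0,0.05,0,0,0,0,0,0,0,0,0,0],
)

```text
time_s: 17.65
ee_pos: [0.4989, -0.2858, 0.0695]
tcp_rot: [0.002, 0.075, 0.997, -0.001]
force: [-1.7, 2.2, 7.4]
finger_gap: 0.0513
grasp_force: 41.8
```

>>> drive_tool(
  targets=[1,0,0,0,0,0,0,1,0,0,0,0,0,0,1,0,0,0,0,0,0,1,0,0,0,0,0,0,1,0,0,-0.6,0,0,0,1,0,0,-0.9,0,0,0,1,0,0,-0.9,0,0,0,1,0,0,-0.9,0,0,0,1,0,0,-0.9,0,0,0],
)

```text
time_s: 18.4
ee_pos: [0.4976, -0.285, 0.1719]
tcp_rot: [-0.0, 0.075, 0.997, 0.0]
force: [0.8, -0.0, -0.3]
finger_gap: 0.0855
grasp_force: 0.0
```

```bash
python3 - <<'E'
from h import *
im=r.read_camera("scene"); cv2.imwrite("pics/s2.png",im[:,:,::-1])
E
python3 go.py .5325 .0212 .13
```

```text
t 18.45 pos [ 0.4998 -0.2866  0.1778] shift [ 0.57 12.37  1.86] turn [-0.05  0.09  0.04] gap 0.0854 F 0.0 [ 1.1 -0.7  2.8] q [-0.64  0.17  0.12  1.52 -0.   -0.49]
```

View pics/s2.png

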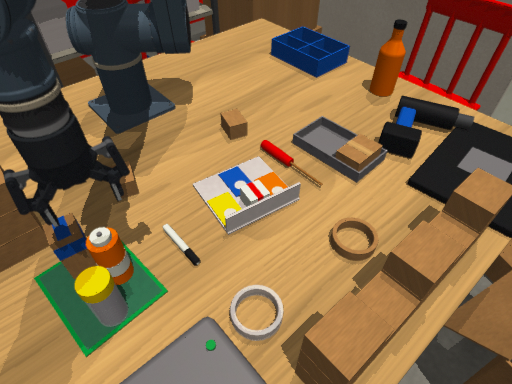

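The three tall things stand on the mat (can near (110,250), jar (100,295), carton (68,235)). The bay is clear, with the dots visible and the kit at (253,190).

>>> drive_tool(
  targets=[1,0.05,0.95,0,0,0,0,1,0.05,0.95,0,0,0,0,1,0.05,0.95,0,0,0,0,1,0.05,0.95,0,0,0,0,1,0.05,0.95,0,0,0,0,1,0.05,0.95,0,0,0,0,1,0.05,0.95,0,0,0,0,1,0.05,0.95,0,0,0,0,1,0.05,0.95,0,0,0,0,1,0.05,0.95,0,0,0,0,1,0.05,0.95,0,0,0,0,1,0,0.95,0,0,0,0],
)

```text
time_s: 19.45
ee_pos: [0.5268, -0.0001, 0.1708]
tcp_rot: [-0.0, 0.075, 0.997, -0.0]
force: [0.6, 0.2, -0.0]
finger_gap: 0.0851
grasp_force: 0.0
```

>>> drive_tool(
  targets=[1,0,0.97,0,0,0,0,1,0,0,0,0,0,0,1,0,0,0,0,0,0],
)

```text
time_s: 19.7
ee_pos: [0.5306, 0.0237, 0.1708]
tcp_rot: [-0.0, 0.074, 0.997, -0.0]
force: [0.1, -0.1, -0.8]
finger_gap: 0.0854
grasp_force: 0.0
```

```bash
python3 - <<'E'
from h import *
c=r.calibration("wrist"); im=r.read_camera("wrist"); cv2.imwrite("pics/w2.png",im[:,:,::-1]); it=r.read_camera("top"); cv2.imwrite("pics/t2.png",it[:,:,::-1])
b=np.array([.5012,.0262]);a=np.radians(-8.8);M=np.array([[np.cos(a),-np.sin(a)],[np.sin(a),np.cos(a)]])
def go(n,im,c):
  for col,p in(("or",(32,62)),("bl",(-30,0)),("ye",(32,-62))):
    P=M@np.array(p)/1000+b; e=proj(n,[[*P,.008]],c)[0]; x,y=e.astype(int)
    bl=blobs(im,(0,0,120),(180,80,255),(x-14,y-14,x+15,y+15),20)
    for q in bl[:2]:
        m=cv2.moments(q); u=(m["m10"]/m["m00"],m["m01"]/m["m00"]); print(n,col,"exp",P.round(4),e.round(1),"got",np.round(u,1),cast(n,u,.008,c)[0,:2].round(4),m["m00"])
  for q in blobs(im,(0,150,90),(5,255,255),None,20):
    m=cv2.moments(q); u=(m["m10"]/m["m00"],m["m01"]/m["m00"])
    X=cast(n,u,.044,c)[0,:2]
    if abs(X-[.5325,.021]).max()<.02: print(n,"kit",np.round(u,1),X.round(4))
go("wrist",im,c); go("top",it,None)
E
python3 go.py .5325 .0212 .012
```

```text
wrist or exp [0.5423 0.0826] [307.  173.4] got [307.  174.9] [0.544  0.0824] 465.0
wrist bl exp [0.4716 0.0308] [249.5 114.3] got [247.8 123.2] [0.4804 0.0277] 177.0
wrist ye exp [ 0.5233 -0.04  ] [191.9 172.8] got [191.8 173.9] [ 0.5246 -0.0403] 461.5
wrist kit [249.6 182.1] [0.5327 0.0221]
top or exp [0.5423 0.0826] [239.4 202.2] got [247.1 214.3] [0.5094 0.0602] 24.0
top bl exp [0.4716 0.0308] [257.4 228.5] got [247.7 229.3] [0.4687 0.0574] 253.0
top ye exp [ 0.5233 -0.04  ] [283.8 210.3] got [272.5 202.4] [ 0.5443 -0.0084] 26.5
top ye exp [ 0.5233 -0.04  ] [283.8 210.3] got [284.2 211.8] [ 0.5193 -0.0414] 26.0
t 19.8 pos [0.5305 0.0222 0.1709] shift [-0.09 -0.02  6.36] turn [-0.01 -0.01  0.03] gap 0.0852 F 0.0 [-0.5  0.7 -0. ] q [-0.08  0.06 -0.01  1.5  -0.    0.07]
```

View pics/w2.png

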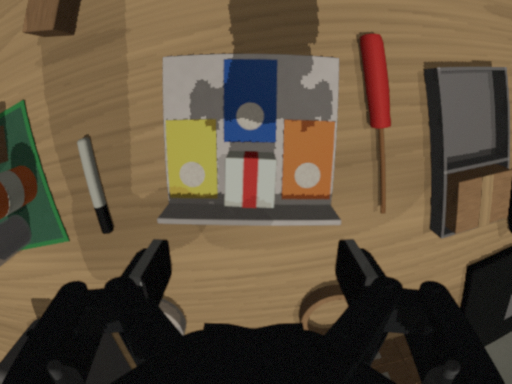

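>>> drive_tool(
  targets=[1,-0.09,0,0.5,0,0,0,1,0,0,0.9,0,0,0,1,0,0,0.9,0,0,0,1,0,0,0.9,0,0,0,1,0,0,0.9,0,0,0,1,0,0,0.9,0,0,0,1,0,0,0.7,0,0,0,1,0,0,0.3,0,0,0,1,0,0,0.1,0,0,0,1,0,0,0.1,0,0,0,1,0,0,0,0,0,0],
)

```text
time_s: 20.72
ee_pos: [0.5335, 0.0219, 0.0168]
tcp_rot: [0.001, 0.076, 0.997, -0.0]
force: [-0.1, -0.1, -0.1]
finger_gap: 0.085
grasp_force: 0.0
```

>>> drive_tool(
  targets=[0,0,0,0,0,0,0,0,0,0,0,0,0,0,0,0,0,0,0,0,0,0,0,0,0,0,0,0,0,0,0,0,0,0,0,0,0,0,0,0,0,0],
)

```text
time_s: 21.22
ee_pos: [0.5341, 0.0222, 0.0177]
tcp_rot: [0.001, 0.075, 0.997, -0.0]
force: [0.2, 0.1, 4.7]
finger_gap: 0.0475
grasp_force: 43.8
```

```bash
python3 go.py .495 .296 .09; python3 go.py .495 .296 .012
```

```text
t 21.22 pos [0.5341 0.0222 0.0177] shift [ 3.18 10.59 -2.9 ] turn [-0.    0.04  0.04] gap 0.0475 F 43.819202184677124 [0.2 0.1 4.7] q [-0.08  0.13 -0.24  1.2  -0.    0.07]
t 21.22 pos [0.5341 0.0222 0.0177] shift [ 3.19 10.59  0.22] turn [-0.    0.04  0.04] gap 0.0475 F 43.819202184677124 [0.2 0.1 4.7] q [-0.08  0.13 -0.24  1.2  -0.    0.07]
```

>>> drive_tool(
  targets=[0,0,0,-0.5,0,0,0,0,0,0,-0.9,0,0,0,0,0,0,-0.9,0,0,0,0,0,0,-0.6,0,0,0,0,0.4,0.9,0,0,0,0,0,0.4,0.9,0,0,0,0,0,0.4,0.9,0,0,0,0,0,0.4,0.9,0,0,0,0,0,0.4,0.9,0,0,0,0,0,0.4,0.9,0,0,0,0,0,0.4,0.9,0,0,0,0,0,0.4,0.9,0,0,0,0],
)

```text
time_s: 22.22
ee_pos: [0.4794, 0.2133, 0.0877]
tcp_rot: [-0.001, 0.075, 0.997, -0.0]
force: [0.5, 0.5, -2.5]
finger_gap: 0.0476
grasp_force: 43.2
```

>>> drive_tool(
  targets=[0,0,0.9,0,0,0,0,0,0,0.9,0,0,0,0,0,0,0.9,0,0,0,0,0,0,0.7,0,0,0,0,0,0,0,0,0,0,0,0,0,0,0,0,0,0],
)

```text
time_s: 22.72
ee_pos: [0.4926, 0.2967, 0.0875]
tcp_rot: [-0.001, 0.074, 0.997, -0.001]
force: [0.5, -0.9, -1.5]
finger_gap: 0.0473
grasp_force: 43.1
```

```bash
python3 go.py .495 .296 .0157
python3 - <<'E'
from h import *
im=r.read_camera("wrist"); cv2.imwrite("pics/w3.png",im[:,:,::-1])
E
```

```text
t 22.72 pos [0.4926 0.2967 0.0875] shift [-0.1  -0.01  2.87] turn [-0.02 -0.03  0.06] gap 0.0473 F 43.13490092754364 [ 0.5 -0.9 -1.5] q [ 0.43  0.2  -0.02  1.35 -0.    0.57]
```

View pics/w3.png

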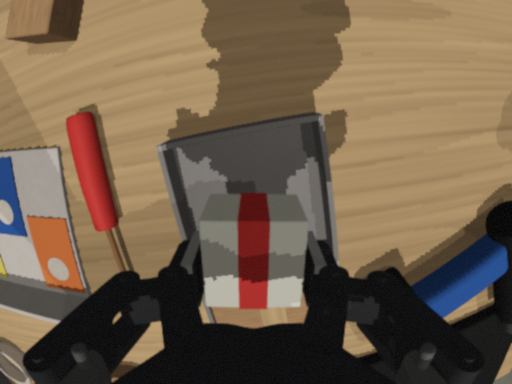

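>>> drive_tool(
  targets=[0,-0.1,0,0,0,0,-0.75,0,0,0,0,0,0,-0.75,0,0,0,0.6,0,0,0,0,0,0,0.8,0,0,0,0,0,0,0.7,0,0,0,0,0,0,0.3,0,0,0,0,0,0,0.2,0,0,0,0,0,0,0.1,0,0,0,0,0,0,0,0,0,0,0,0,0,0,0,0,0],
)

```text
time_s: 23.6
ee_pos: [0.4968, 0.2961, 0.0224]
tcp_rot: [0.001, 0.016, 1.0, 0.0]
force: [0.2, 0.6, -0.9]
finger_gap: 0.0476
grasp_force: 43.1
```

>>> drive_tool(
  targets=[0,0,0,0.06,0,0,0,0,0,0,0.05,0,0,0,0,0,0,0.05,0,0,0,0,0,0,0,0,0,0],
)

```text
time_s: 23.93
ee_pos: [0.4961, 0.296, 0.0173]
tcp_rot: [0.0, 0.015, 1.0, -0.0]
force: [0.3, 0.4, -1.5]
finger_gap: 0.0472
grasp_force: 43.1
```

>>> drive_tool(
  targets=[0,0,0,0.06,0,0,0,0,0,0,0.06,0,0,0,0,0,0,0,0,0,0],
)

```text
time_s: 24.18
ee_pos: [0.4964, 0.2962, 0.0157]
tcp_rot: [0.0, 0.015, 1.0, 0.0]
force: [-1.7, -1.6, 4.8]
finger_gap: 0.0473
grasp_force: 43.8
```

>>> drive_tool(
  targets=[0.72,0,0,0,0,0,0,0.72,0,0,0,0,0,0,0.72,0,0,0,0,0,0,0.72,0,0,0,0,0,0,0.72,0,0,-0.4,0,0,0,0.72,0,0,-0.8,0,0,0,0.72,0,0,-0.9,0,0,0,0.72,0,0,-0.9,0,0,0,1,0,0,-0.9,0,0,0.75,1,0,0,-0.9,0,0,0.75,1,0,0,-0.9,0,0,0,1,0,0,-0.5,0,0,0],
)

```text
time_s: 25.18
ee_pos: [0.4974, 0.2965, 0.1734]
tcp_rot: [0.002, 0.075, 0.997, 0.001]
force: [1.3, 1.0, -0.4]
finger_gap: 0.0855
grasp_force: 0.0
```

```bash
python3 - <<'E'
from h import *
c=r.calibration("wrist"); im=r.read_camera("wrist"); cv2.imwrite("pics/w4.png",im[:,:,::-1])
for q in blobs(im,(0,150,90),(5,255,255),None,60)[:4]:
    u=cv2.minAreaRect(q)[0]; print(np.round(u,1),cast("wrist",u,.042,c)[0].round(4))
E
python3 go.py .499 -.2855 .17
```

```text
[127.2 148.1] [0.448  0.1803 0.042 ]
[251.9 175.1] [0.4949 0.2983 0.042 ]
t 25.23 pos [0.4984 0.297  0.1754] shift [ -3.52 -23.03   0.13] turn [0.06 0.09 0.04] gap 0.0856 F 0.0 [-0.1  0.5  2.2] q [0.42 0.18 0.13 1.51 0.   0.57]
```

View pics/w4.png

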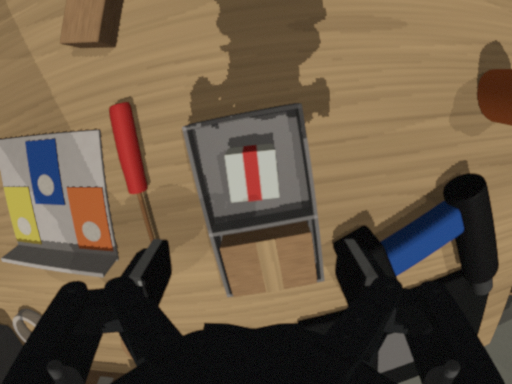

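The kit lies centred in the compartment at (252,175). Next I bring the can back.

>>> drive_tool(
  targets=[1,-0.15,-0.96,0,0,0,0,1,-0.15,-0.96,0,0,0,0,1,-0.15,-0.96,0,0,0,0,1,-0.15,-0.96,0,0,0,0,1,-0.15,-0.96,0,0,0,0,1,-0.15,-0.96,0,0,0,0,1,-0.15,-0.96,0,0,0,0,1,-0.15,-0.96,0,0,0,0,1,-0.15,-0.96,0,0,0,0,1,-0.15,-0.96,0,0,0,0,1,-0.15,-0.96,0,0,0,0,1,-0.15,-0.96,0,0,0,0],
)

```text
time_s: 26.23
ee_pos: [0.4966, 0.0034, 0.1683]
tcp_rot: [-0.001, 0.075, 0.997, 0.0]
force: [0.2, 0.8, -0.8]
finger_gap: 0.0855
grasp_force: 0.0
```

>>> drive_tool(
  targets=[1,-0.15,-0.96,0,0,0,0,1,-0.15,-0.96,0,0,0,0,1,-0.15,-0.96,0,0,0,0,1,-0.15,-0.96,0,0,0,0,1,-0.15,-0.96,0,0,0,0,1,-0.15,-0.96,0,0,0,0,1,-0.15,-0.96,0,0,0,0,1,-0.15,-0.96,0,0,0,0,1,-0.15,-0.96,0,0,0,0,1,-0.15,-0.96,0,0,0,0,1,-0.15,-0.96,0,0,0,0,1,-0.15,-0.96,0,0,0,0],
)

```text
time_s: 27.23
ee_pos: [0.498, -0.2879, 0.1681]
tcp_rot: [-0.001, 0.075, 0.997, 0.0]
force: [0.5, 0.3, -0.5]
finger_gap: 0.0856
grasp_force: 0.0
```

>>> drive_tool(
  targets=[1,0,0,0,0,0,0,1,0,0,0,0,0,0,1,0,0,0,0,0,0],
)

```text
time_s: 27.48
ee_pos: [0.4981, -0.2863, 0.1684]
tcp_rot: [-0.001, 0.075, 0.997, 0.001]
force: [0.2, 0.7, 0.2]
finger_gap: 0.0854
grasp_force: 0.0
```

```bash
python3 go.py .499 -.2855 .07
```

```text
t 27.48 pos [ 0.4981 -0.2863  0.1684] shift [-0.04  0.03  3.94] turn [ 0.02 -0.02  0.03] gap 0.0854 F 0.0 [0.2 0.7 0.2] q [-0.64  0.17  0.11  1.51  0.   -0.49]
```

>>> drive_tool(
  targets=[1,-0.04,0.03,0.5,0,0,0,1,0,0,0.9,0,0,0,1,0,0,0.9,0,0,0,1,0,0,0.9,0,0,0,1,0,0,0.5,0,0,0,1,0,0,0.2,0,0,0,1,0,0,0,0,0,0,0,0,0,0,0,0,0,0,0,0,0,0,0,0,0,0,0,0,0,0,0,0,0,0,0,0,0,0,0,0,0,0,0,0,0],
)

```text
time_s: 28.48
ee_pos: [0.5008, -0.2875, 0.074]
tcp_rot: [0.002, 0.075, 0.997, -0.001]
force: [-0.4, -1.2, 4.5]
finger_gap: 0.0509
grasp_force: 42.1
```

>>> drive_tool(
  targets=[0,0,0,0,0,0,0],
)

```text
time_s: 28.57
ee_pos: [0.5008, -0.2875, 0.074]
tcp_rot: [0.002, 0.075, 0.997, -0.001]
force: [-0.5, 0.5, 5.3]
finger_gap: 0.0513
grasp_force: 42.3
```

```bash
python3 go.py .5432 .082 .2
```

```text
t 28.57 pos [ 0.5008 -0.2875  0.074 ] shift [ 0.53 14.86 -5.07] turn [-0.02  0.04  0.03] gap 0.0513 F 42.27828025817871 [-0.5  0.5  5.3] q [-0.64  0.2  -0.05  1.32 -0.   -0.49]
```

>>> drive_tool(
  targets=[0,0,0,-0.4,0,0,0,0,0,0,-0.8,0,0,0,0,0,0,-0.9,0,0,0,0,0,0,-0.9,0,0,0,0,0,0,-0.9,0,0,0,0,0,0.9,-0.6,0,0,0,0,0.05,0.9,-0.4,0,0,0,0,0.05,0.9,0,0,0,0,0,0.05,0.9,0,0,0,0,0,0.05,0.9,0,0,0,0,0,0.05,0.9,0,0,0,0,0,0.05,0.9,0,0,0,0],
)

```text
time_s: 29.57
ee_pos: [0.5149, -0.1281, 0.1932]
tcp_rot: [-0.001, 0.075, 0.997, 0.001]
force: [-0.4, -0.3, -3.3]
finger_gap: 0.0511
grasp_force: 42.8
```

>>> drive_tool(
  targets=[0,0.05,0.9,0,0,0,0,0,0.05,0.9,0,0,0,0,0,0.05,0.9,0,0,0,0,0,0.05,0.9,0,0,0,0,0,0,0.9,0,0,0,0,0,0,0.9,0,0,0,0,0,0,0.9,0,0,0,0,0,0,0.9,0,0,0,0,0,0,0.9,0,0,0,0,0,0,0.4,0,0,0,0,0,0,0,0,0,0,0,0,0,0,0,0,0,0],
)

```text
time_s: 30.57
ee_pos: [0.5423, 0.0812, 0.1936]
tcp_rot: [-0.001, 0.075, 0.997, -0.001]
force: [-0.2, 0.5, -3.2]
finger_gap: 0.0508
grasp_force: 43.0
```

```bash
python3 go.py .5447 .082 .085
```

```text
t 30.57 pos [0.5423 0.0812 0.1936] shift [-0.1   0.05  4.34] turn [-0.02 -0.02  0.05] gap 0.0508 F 43.02054226398468 [-0.2  0.5 -3.2] q [ 0.03  0.11  0.09  1.55 -0.    0.18]
```

>>> drive_tool(
  targets=[0,-0.05,0.05,0.5,0,0,0,0,0,0,0.9,0,0,0,0,0,0,0.9,0,0,0,0,0,0,0.9,0,0,0,0,0,0,0.6,0,0,0,0,0,0,0.3,0,0,0,0,0,0,0.1,0,0,0,0,0,0,0.1,0,0,0,0,0,0,0,0,0,0,0,0,0,0,0,0,0],
)

```text
time_s: 31.4
ee_pos: [0.5453, 0.0821, 0.0881]
tcp_rot: [0.001, 0.075, 0.997, 0.0]
force: [0.1, -0.2, -3.2]
finger_gap: 0.0509
grasp_force: 43.0
```

>>> drive_tool(
  targets=[0,0,0,0.06,0,0,0,0,0,0,0.06,0,0,0,0,0,0,0,0,0,0],
)

```text
time_s: 31.65
ee_pos: [0.5446, 0.0824, 0.0842]
tcp_rot: [0.0, 0.075, 0.997, 0.0]
force: [-0.4, -0.2, -2.6]
finger_gap: 0.0512
grasp_force: 43.0
```

>>> drive_tool(
  targets=[0,0,0,0.06,0,0,0,0,0,0,0.06,0,0,0,0,0,0,0.06,0,0,0,0,0,0,0,0,0,0],
)

```text
time_s: 31.98
ee_pos: [0.5443, 0.0823, 0.0791]
tcp_rot: [-0.0, 0.075, 0.997, -0.0]
force: [0.0, 0.7, -3.0]
finger_gap: 0.0511
grasp_force: 43.1
```

>>> drive_tool(
  targets=[0,0,0,0.05,0,0,0,0,0,0,0,0,0,0],
)

```text
time_s: 32.15
ee_pos: [0.5445, 0.0823, 0.079]
tcp_rot: [0.0, 0.075, 0.997, 0.0]
force: [-1.5, 0.2, 2.1]
finger_gap: 0.0513
grasp_force: 43.4
```

Contact at 0.079 as predicted, so I release the can and go to the jar.

>>> drive_tool(
  targets=[1,0,0,0,0,0,0,1,0,0,0,0,0,0,1,0,0,0,0,0,0,1,0,0,0,0,0,0,1,0,0,-0.6,0,0,0,1,0,0,-0.9,0,0,0,1,0,0,-0.9,0,0,0,1,0,0,-0.9,0,0,0,1,0,0,-0.4,0,0,0],
)

```text
time_s: 32.9
ee_pos: [0.546, 0.0824, 0.1742]
tcp_rot: [0.003, 0.075, 0.997, 0.0]
force: [0.9, 0.3, 0.9]
finger_gap: 0.0853
grasp_force: 0.0
```

```bash
python3 go.py .5645 -.3294 .17
```

```text
t 32.9 pos [0.546  0.0824 0.1742] shift [ -3.21 -16.17   0.17] turn [0.01 0.07 0.03] gap 0.0853 F 0.0 [0.9 0.3 0.9] q [ 0.03  0.11  0.05  1.51 -0.    0.18]
```

>>> drive_tool(
  targets=[1,-0.2,-0.95,0,0,0,0,1,-0.2,-0.95,0,0,0,0,1,-0.2,-0.95,0,0,0,0,1,-0.2,-0.95,0,0,0,0,1,-0.2,-0.95,0,0,0,0,1,-0.2,-0.95,0,0,0,0,1,-0.2,-0.95,0,0,0,0,1,-0.2,-0.95,0,0,0,0,1,-0.2,-0.95,0,0,0,0,1,-0.2,-0.95,0,0,0,0,1,-0.2,-0.95,0,0,0,0,1,-0.2,-0.95,0,0,0,0],
)

```text
time_s: 33.9
ee_pos: [0.5606, -0.2096, 0.1698]
tcp_rot: [-0.0, 0.075, 0.997, 0.0]
force: [-0.3, -0.9, 0.6]
finger_gap: 0.0854
grasp_force: 0.0
```

>>> drive_tool(
  targets=[1,-0.2,-0.95,0,0,0,0,1,-0.2,-0.95,0,0,0,0,1,-0.2,-0.95,0,0,0,0,1,-0.2,-0.95,0,0,0,0,1,0,-0.95,0,0,0,0,1,0,0,0,0,0,0,1,0,0,0,0,0,0],
)

```text
time_s: 34.48
ee_pos: [0.5622, -0.3299, 0.1694]
tcp_rot: [-0.001, 0.076, 0.997, 0.001]
force: [0.3, 0.7, 0.1]
finger_gap: 0.0853
grasp_force: 0.0
```

```bash
python3 go.py .5645 -.3294 .067
```

```text
t 34.48 pos [ 0.5622 -0.3299  0.1694] shift [-0.09  0.03  4.09] turn [ 0.01 -0.02  0.01] gap 0.0853 F 0.0 [0.3 0.7 0.1] q [-0.63  0.38  0.37  1.56  0.   -0.48]
```

>>> drive_tool(
  targets=[1,-0.06,0.03,0.5,0,0,0,1,0,0,0.9,0,0,0,1,0,0,0.9,0,0,0,1,0,0,0.9,0,0,0,1,0,0,0.6,0,0,0,1,0,0,0.3,0,0,0,1,0,0,0,0,0,0,0,0,0,0,0,0,0,0,0,0,0,0,0,0,0,0,0,0,0,0,0,0,0,0,0,0,0,0,0,0,0,0,0,0,0],
)

```text
time_s: 35.48
ee_pos: [0.5655, -0.3294, 0.0704]
tcp_rot: [0.002, 0.075, 0.997, -0.001]
force: [-0.1, -0.4, 4.3]
finger_gap: 0.0512
grasp_force: 41.5
```

```bash
python3 go.py .524 -.040 .14
```

```text
t 35.48 pos [ 0.5655 -0.3294  0.0704] shift [ 3.37 11.19 -2.82] turn [-0.02  0.05  0.03] gap 0.0512 F 41.51407241821289 [-0.1 -0.4  4.3] q [-0.63  0.4   0.19  1.36  0.   -0.48]
```

>>> drive_tool(
  targets=[0,0,0,-0.4,0,0,0,0,0,0,-0.8,0,0,0,0,0,0,-0.9,0,0,0,0,0,0,-0.7,0,0,0,0,0.4,0.9,0,0,0,0,0,0.4,0.9,0,0,0,0,0,0.4,0.9,0,0,0,0,0,0.4,0.9,0,0,0,0,0,0.4,0.9,0,0,0,0,0,0.4,0.9,0,0,0,0,0,0.4,0.9,0,0,0,0,0,0.4,0.9,0,0,0,0],
)

```text
time_s: 36.48
ee_pos: [0.5111, -0.1369, 0.1376]
tcp_rot: [-0.001, 0.075, 0.997, 0.0]
force: [-0.3, 0.1, -2.3]
finger_gap: 0.0511
grasp_force: 42.6
```

>>> drive_tool(
  targets=[0,0.15,0.9,0,0,0,0,0,0,0.9,0,0,0,0,0,0,0.9,0,0,0,0,0,0,0.9,0,0,0,0,0,0,0.39,0,0,0,0,0,0,0,0,0,0,0,0,0,0,0,0,0,0],
)

```text
time_s: 37.07
ee_pos: [0.5232, -0.0393, 0.1378]
tcp_rot: [-0.001, 0.075, 0.997, -0.0]
force: [0.9, -0.0, -2.8]
finger_gap: 0.0511
grasp_force: 42.7
```

```bash
python3 go.py .526 -.040 .0755
```

```text
t 37.07 pos [ 0.5232 -0.0393  0.1378] shift [-0.12 -0.01  2.49] turn [-0.01 -0.01  0.05] gap 0.0511 F 42.69308924674988 [ 0.9 -0.  -2.8] q [-0.2   0.05 -0.09  1.44 -0.   -0.05]
```

>>> drive_tool(
  targets=[0,-0.07,0,0.5,0,0,0,0,0,0,0.8,0,0,0,0,0,0,0.6,0,0,0,0,0,0,0.2,0,0,0,0,0,0,0.15,0,0,0,0,0,0,0.08,0,0,0,0,0,0,0,0,0,0,0,0,0,0,0,0,0],
)

```text
time_s: 37.73
ee_pos: [0.526, -0.0399, 0.0807]
tcp_rot: [0.001, 0.076, 0.997, -0.0]
force: [0.3, -1.1, -2.5]
finger_gap: 0.0513
grasp_force: 42.7
```

>>> drive_tool(
  targets=[0,0,0,0.06,0,0,0,0,0,0,0.06,0,0,0,0,0,0,0,0,0,0],
)

```text
time_s: 37.98
ee_pos: [0.5255, -0.0395, 0.0771]
tcp_rot: [0.0, 0.075, 0.997, -0.0]
force: [-0.7, 0.1, -2.3]
finger_gap: 0.051
grasp_force: 42.7
```

>>> drive_tool(
  targets=[0,0,0,0.06,0,0,0,0,0,0,0.06,0,0,0,0,0,0,0,0,0,0],
)

```text
time_s: 38.23
ee_pos: [0.5262, -0.0396, 0.0754]
tcp_rot: [0.001, 0.075, 0.997, -0.0]
force: [0.2, -0.3, 4.0]
finger_gap: 0.0511
grasp_force: 42.8
```

>>> drive_tool(
  targets=[1,0,0,0,0,0,0,1,0,0,0,0,0,0,1,0,0,0,0,0,0,1,0,0,0,0,0,0,1,0,0,-0.6,0,0,0,1,0,0,-0.9,0,0,0,1,0,0,-0.9,0,0,0,1,0,0,-0.9,0,0,0,1,0,0,-0.4,0,0,0],
)

```text
time_s: 38.98
ee_pos: [0.5268, -0.0397, 0.1697]
tcp_rot: [0.002, 0.075, 0.997, -0.0]
force: [0.4, -0.4, 0.0]
finger_gap: 0.0855
grasp_force: 0.0
```

```bash
python3 go.py .433 -.3286 .168
```

```text
t 38.98 pos [ 0.5268 -0.0397  0.1697] shift [  1.98 -11.99   0.06] turn [-0.    0.06  0.04] gap 0.0855 F 0.0 [ 0.4 -0.4  0. ] q [-0.2   0.05 -0.03  1.49  0.   -0.05]
```

>>> drive_tool(
  targets=[1,0.15,-1,0,0,0,0,1,0.15,-1,0,0,0,0,1,0.15,-1,0,0,0,0,1,0.15,-1,0,0,0,0,1,0.15,-1,0,0,0,0,1,0.15,-1,0,0,0,0,1,0.15,-1,0,0,0,0,1,0.15,-1,0,0,0,0,1,0.15,-1,0,0,0,0,1,0.15,-1,0,0,0,0,1,0.15,-1,0,0,0,0,1,0.15,-1,0,0,0,0],
)

```text
time_s: 39.98
ee_pos: [0.435, -0.3302, 0.1655]
tcp_rot: [-0.0, 0.075, 0.997, 0.0]
force: [0.8, -0.3, -0.7]
finger_gap: 0.0851
grasp_force: 0.0
```

>>> drive_tool(
  targets=[1,0.1,0,0,0,0,0,1,0,0,0,0,0,0,1,0,0,0,0,0,0],
)

```text
time_s: 40.23
ee_pos: [0.433, -0.3283, 0.1657]
tcp_rot: [-0.0, 0.075, 0.997, 0.001]
force: [-0.6, -0.6, -0.1]
finger_gap: 0.0856
grasp_force: 0.0
```

```bash
python3 go.py .433 -.3286 .0695
python3 - <<'E'
from h import *
it=r.read_camera("top"); cv2.imwrite("pics/t3.png",cv2.resize(it[150:280,200:430,::-1],None,fx=3.4,fy=3.4))
E
```

```text
t 40.23 pos [ 0.433  -0.3283  0.1657] shift [-0.   -0.02  3.85] turn [ 0.02 -0.01  0.03] gap 0.0856 F 0.0 [-0.6 -0.6 -0.1] q [-0.77  0.09  0.02  1.5   0.   -0.62]
```

View pics/t3.png

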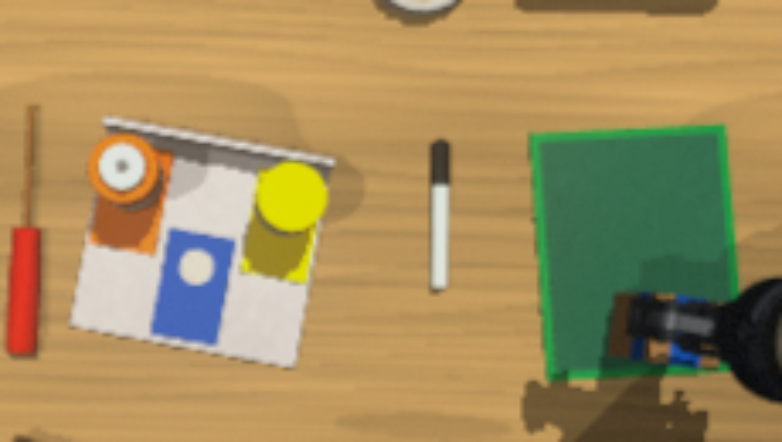

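Can (124,166) and jar (292,197) stand back on their plates, and the blue dot at (197,266) agrees with my estimate. Next is the carton.

>>> drive_tool(
  targets=[1,0,0,0.5,0,0,0,1,0,0,0.9,0,0,0,1,0,0,0.9,0,0,0,1,0,0,0.9,0,0,0,1,0,0,0.5,0,0,0,1,0,0,0.1,0,0,0,1,0,0,0,0,0,0,0,0,0,0,0,0,0,0,0,0,0,0,0,0,0,0,0,0,0,0,0,0,0,0,0,0,0,0,0,0,0,0,0,0,0],
)

```text
time_s: 41.28
ee_pos: [0.4344, -0.3302, 0.0734]
tcp_rot: [0.002, 0.075, 0.997, -0.001]
force: [-0.1, -0.7, 3.8]
finger_gap: 0.0502
grasp_force: 41.7
```

```bash
python3 go.py .4725 .031 .13
```

```text
t 41.28 pos [ 0.4344 -0.3302  0.0734] shift [ 0.66 14.51 -2.3 ] turn [-0.03  0.04  0.03] gap 0.0502 F 41.74510896205902 [-0.1 -0.7  3.8] q [-0.77  0.12 -0.14  1.31  0.   -0.62]
```

>>> drive_tool(
  targets=[0,0,0,-0.4,0,0,0,0,0,0,-0.8,0,0,0,0,0,0,-0.8,0,0,0,0,0,0,-0.4,0,0,0,0,0.25,0.9,0,0,0,0,0,0.25,0.9,0,0,0,0,0,0.2,0.9,0,0,0,0,0,0,0.9,0,0,0,0,0,0,0.9,0,0,0,0,0,0,0.9,0,0,0,0,0,0,0.9,0,0,0,0,0,0,0.9,0,0,0,0],
)

```text
time_s: 42.28
ee_pos: [0.4426, -0.147, 0.131]
tcp_rot: [-0.0, 0.075, 0.997, 0.0]
force: [-0.1, 0.0, -1.2]
finger_gap: 0.0503
grasp_force: 41.8
```

```bash
python3 go.py .4725 .0315 .0785
```

```text
t 42.28 pos [ 0.4426 -0.147   0.131 ] shift [-0.11  7.24  2.1 ] turn [ 0.01 -0.01  0.03] gap 0.0503 F 41.8451052904129 [-0.1  0.  -1.2] q [-0.46 -0.1  -0.25  1.43  0.   -0.31]
```

>>> drive_tool(
  targets=[0,0,0.9,0,0,0,0,0,0,0.9,0,0,0,0,0,0,0.9,0,0,0,0,0,0,0.9,0,0,0,0,0,0,0.9,0,0,0,0,0,0,0.9,0,0,0,0,0,0,0.9,0,0,0,0,0,0,0.85,0,0,0,0,0,0,0,0,0,0,0,0,0,0,0,0,0,0],
)

```text
time_s: 43.12
ee_pos: [0.4694, 0.0292, 0.131]
tcp_rot: [-0.001, 0.074, 0.997, -0.0]
force: [-0.1, 0.0, -1.6]
finger_gap: 0.0499
grasp_force: 42.0
```

```bash
python3 go.py .4725 .0315 .0785
```

```text
t 43.12 pos [0.4694 0.0292 0.131 ] shift [-0.11  0.11  2.1 ] turn [-0.01 -0.01  0.06] gap 0.0499 F 42.029685974121094 [-0.1  0.  -1.6] q [-0.08 -0.09 -0.24  1.43 -0.    0.07]
```

>>> drive_tool(
  targets=[0,-0.06,0.08,0.5,0,0,0,0,0,0,0.7,0,0,0,0,0,0,0.4,0,0,0,0,0,0,0.2,0,0,0,0,0,0,0.08,0,0,0,0,0,0,0.06,0,0,0,0,0,0,0,0,0,0,0,0,0,0,0,0,0],
)

```text
time_s: 43.78
ee_pos: [0.4722, 0.0299, 0.0836]
tcp_rot: [0.001, 0.075, 0.997, -0.0]
force: [0.2, 0.2, -0.6]
finger_gap: 0.0498
grasp_force: 42.0
```

>>> drive_tool(
  targets=[0,0,0,0.06,0,0,0,0,0,0,0.05,0,0,0,0,0,0,0,0,0,0],
)

```text
time_s: 44.03
ee_pos: [0.4717, 0.0302, 0.0801]
tcp_rot: [0.0, 0.075, 0.997, 0.0]
force: [-0.6, -0.2, -2.9]
finger_gap: 0.0501
grasp_force: 42.0
```

>>> drive_tool(
  targets=[0,0,0,0.06,0,0,0,0,0,0,0.06,0,0,0,0,0,0,0,0,0,0],
)

```text
time_s: 44.28
ee_pos: [0.472, 0.0301, 0.0783]
tcp_rot: [0.001, 0.075, 0.997, -0.0]
force: [-1.3, 0.5, 4.1]
finger_gap: 0.0497
grasp_force: 42.6
```

Contact, so I release the carton, rise and check.

>>> drive_tool(
  targets=[1,0,0,0,0,0,0,1,0,0,0,0,0,0,1,0,0,0,0,0,0,1,0,0,0,0,0,0,1,0,0,-0.6,0,0,0,1,0,0,-0.9,0,0,0,1,0,0,-0.9,0,0,0,1,0,0,-0.9,0,0,0,1,0,0,-0.9,0,0,0,1,0,0,-0.9,0,0,0,1,0,0,0,0,0,0],
)

```text
time_s: 45.2
ee_pos: [0.4743, 0.0299, 0.2098]
tcp_rot: [0.004, 0.075, 0.997, -0.0]
force: [-0.1, 0.3, 2.0]
finger_gap: 0.0852
grasp_force: 0.0
```

Run:
```python
from h import *
c=r.calibration("wrist"); im=r.read_camera("wrist"); cv2.imwrite("pics/w5.png",im[:,:,::-1]); s=r.read_state(); print(s["ee_pos"],s["force"],s["finger_gap"])
it=r.read_camera("scene"); cv2.imwrite("pics/s5.png",it[:,:,::-1])
for n,p,z in(("can",(.543,.0825),.128),("carton",(.473,.0305),.12),("jar",(.524,-.04),.12)): print(n,proj("wrist",[[*p,z]],c).round(0))
```

```text
[0.47357288 0.03000246 0.20747279] [-0.637154   -0.28996541 -0.45892441] 0.08531862568916039
can [[320. 257.]]
carton [[251. 189.]]
jar [[183. 252.]]
```

View pics/w5.png

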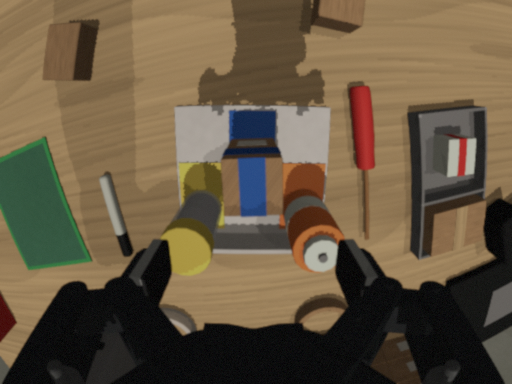

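View pics/s5.png

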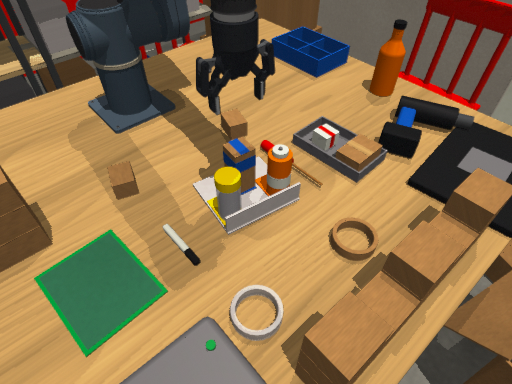

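The can (320,254), carton (252,187) and jar (190,252) are back where they stood in the first pictures. The kit lies in the tray at (460,155), and the robot is clear of everything.

```bash
python3 -c "
from bench import r
print(r.close_job())"
```

```text
the job is handed in; nothing more can be done
None
```

I handed the job in at about 45 s of the 141 s allowed: the last pictures show the white carton flat in the tray's empty compartment and the can, tall carton and jar upright on their own plates; no verdict came back.

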